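# Put the balance weights back in their block

### The arm

A 7-joint arm with a two-finger parallel gripper is mounted at the origin on a cart in front of the work surface, level with it; the furniture and walls round the work are solid. World frame = base frame: x ahead of the robot, y to its left, z up, the work surface at z = 0. Lengths are in mm, angles in rad, forces in N, time in s.
With the tool pointing down it reaches from about 425 to 875 mm from the base axis. Payload 9.9 kg.
Tool frame: the origin (TCP) lies midway between the tips of the shut fingers; the grasp point (between the pads) lies 19 mm behind it (robot.grip_depth is the distance from the TCP to the grasp point, in mm); z points along the fingers, y is the direction in which the jaws open and shut (so a half turn about z gives the same grasp; the last joint's range is limited). The gripper opens to 85 mm and grips with 20 to 120 N. Pads are 22 mm wide; open, the fingers measure 114 mm over their backs; the gripper's body (76 mm by 85 mm) begins 54 mm behind the grasp point. The pads swing forward as they close: fully open they stand 13 mm farther back than shut.
Start: joints at [1.151, 0.576, 0.025, 1.437, -0.015, 1.129, -0.057], TCP at [222.434, -637.301, 231.289] pointing down, gripper open.
Joint ranges: [-2.76, 2.76], [-0.34, 2.15], [-1.52, 1.57], [0.19, 2.46], [-1.09, 4.23], [0.17, 1.99], [-2.82, 2.82]. Speed limits (rad/s): [2.22, 2.22, 3.01, 3.01, 3.14, 3.14, 3.14].

### API

Orientations are given as a rotation vector (axis times angle).
In Python, from station import robot, viewer gives the robot as it stands. The module is installed in compiled form; this text tells all that it offers.
- The arm moves only by the tool jog_arm, never from a script. Its argument "targets" is one flat list of numbers, 7 for each row, row after row: the turn, a rotation vector about the tool's x, y, z in degrees, then the shift along the tool's x, y, z in m, then the opening in per cent of the stroke, from 0 (shut) to 100 (fully open). A call has 1 to 5 rows; each row is the pose to reach, as a shift and turn from the pose commanded when the call began, along the tool's axes at that moment; what a row does not reach only later rows make up. A row lasts 1/10 s, in which the tool goes at most 50 mm and 8.59 degrees, less where a joint would pass 70% of its speed; a pose out of reach is approached as far as the arm can. A call with a gripper value outside its range is refused whole. The fingers move at their own pace and stop on an object; "squeeze" is the grip in N (left out, the last holds). Time passes only in rows, so rows that repeat a pose let the fingers close. It gives the time, the measured TCP pose, the force and the opening at its end, in the units of the state.
- robot.sense(): the state, without advancing time (a new reading comes with each control period).
- viewer.camera(name): name is "scene" or "side" or "wrist"; returns a dict with "color" (420x560x3 uint8, red, green, blue), "camera_matrix" (3x3 intrinsics, pixels), "k1" (the pictures are not rectified: a ray, as slopes to the right and down, at radius r is drawn at 1 + k1 r^2 times it, then the intrinsics apply), "origin" and "attitude" of the camera in the world; the wrist camera has in their place "T_tool_cam" (4x4, takes a point from camera to tool coordinates, whose origin is the TCP and whose axes are the flange's). Camera axes: x right, y up, looking along -z (the intrinsics and any distortion apply to the point x, -y, -z); pixel columns grow to the right and rows downward; lengths in mm; the calibration is good to about 2 mm. A picture is of the moment at which its call begins: read the wrist's pose just before it. There is no depth.
- robot.hand_in(): hands the job in, once; it reports no verdict.
The state is a dict: "t": time; "joint_pos": joint angles; "qvel": joint speeds; "effort": joint torques, N m; "ee_pos": TCP position; "orientation": TCP orientation; "contact_force": force on the tool from outside, world axes, zero at the start; "ft_torque": the same for the moment, N m; "grip_width": finger opening in mm.
Only numpy, scipy, OpenCV 4.12 (cv2) and the standard library are available. Lean on these libraries where they do the work, as an engineer would, in place of code of your own. Each camera call takes 0.05 s, during which the arm holds its last target. There are 200 camera calls.

### The job

The balance has been checked and the five brass weights are still scattered about the bench: put them back into the wooden block in order of size, each upright and right down in the well that was made for it, the largest at the end with the largest well. Set them in gently, do not drop them, and leave the glass flask standing where it is.

Things in the scene. Friction and masses are not known exactly. Their poses are not given: they have to be found in the camera images.
- weight_a: the largest of five brass balance weights (500 g): an upright cylinder 50 mm in diameter and 24 mm high, then a neck 18 mm in diameter and 5 mm high, then a round knob 25 mm in diameter and 14 mm high to take it by; 43 mm high in all. It stands upright on the bench. Origin: centre of its underside; z up its axis.
- weight_b: the second largest of five brass balance weights (200 g): an upright cylinder 38 mm in diameter and 15 mm high, then a neck 14 mm in diameter and 5 mm high, then a round knob 20 mm in diameter and 13 mm high to take it by; 33 mm high in all. It stands upright on the bench. Origin: centre of its underside; z up its axis.
- weight_c: the middle-sized of five brass balance weights (100 g): an upright cylinder 29 mm in diameter and 13 mm high, then a neck 11 mm in diameter and 4 mm high, then a round knob 16 mm in diameter and 12 mm high to take it by; 29 mm high in all. It stands upright on the bench. Origin: centre of its underside; z up its axis.
- weight_d: the second smallest of five brass balance weights (50 g): an upright cylinder 22 mm in diameter and 11 mm high, then a neck 9 mm in diameter and 4 mm high, then a round knob 13 mm in diameter and 11 mm high to take it by; 26 mm high in all. It stands upright on the bench. Origin: centre of its underside; z up its axis.
- weight_e: the smallest of five brass balance weights (20 g): an upright cylinder 15 mm in diameter and 8 mm high, then a neck 7.5 mm in diameter and 3.5 mm high, then a round knob 10.5 mm in diameter and 9 mm high to take it by; 20.5 mm high in all. It stands upright on the bench. Origin: centre of its underside; z up its axis.
- block: dark hardwood block 243 x 78 x 30 mm, fixed, at any yaw. Origin: centre of its underside; x along it, z up. Five round wells with green felt floors in a row on its centre line, 7 mm deep (floor at z = 23 mm), 3 mm bevel at the mouth: diameter 56 mm at x = +82 mm (for weight_a), 44 at +24 (b), 35 at -23 (c), 28 at -62 (d), 21 at -99 (e). A weight drops loosely into a larger well: not its place.
- flask: a small conical glass flask, 61 mm in diameter at the base and 78 mm high, standing among the weights near the bench's front edge; leave it standing. Origin: centre of its underside.
- lab_tap: the tall fixed swan-neck tap behind the sink, an obstacle: its column stands at x = 0.83, y = 0.14 and its arch comes forward, 0.27 to 0.40 m above the bench, to the outlet at x = 0.63, y = 0.14 (base frame, m). Between the bench's left and right, move the hand and wrist in front of it (x below 0.5).

How it is judged (in metres and radians):
At the end, for the whole second after the job is handed in: Each of the five weights stands in its own well of the block: its underside centre within 8 mm of the well's centre along and across the block, its foot on the well's floor (20 to 26.5 mm above the block's underside), upright within 0.1 rad, at rest (x of weight_a in the frame of block between 0.074 and 0.09 m and y of weight_a in the frame of block between -0.008 and 0.008 m and z of weight_a in the frame of block between 0.02 and 0.0265 m and angle between each of weight_a, weight_b, weight_c, weight_d, weight_e's own z axis and vertical below 0.1 rad and linear speed of each of weight_a, weight_b, weight_c, weight_d, weight_e below 0.02 m/s and x of weight_b in the frame of block between 0.016 and 0.032 m and y of weight_b in the frame of block between -0.008 and 0.008 m and z of weight_b in the frame of block between 0.02 and 0.0265 m and x of weight_c in the frame of block between -0.031 and -0.015 m and y of weight_c in the frame of block between -0.008 and 0.008 m and z of weight_c in the frame of block between 0.02 and 0.0265 m and x of weight_d in the frame of block between -0.07 and -0.054 m and y of weight_d in the frame of block between -0.008 and 0.008 m and z of weight_d in the frame of block between 0.02 and 0.0265 m and x of weight_e in the frame of block between -0.107 and -0.091 m and y of weight_e in the frame of block between -0.008 and 0.008 m and z of weight_e in the frame of block between 0.02 and 0.0265 m); the robot touches nothing.
It fails at once if a weight is let fall (out of the fingers and faster than 0.6 m/s: a drop of more than about 20 mm) ((linear speed of weight_a above 0.6 m/s and contact force between the fingers and weight_a below 0.05 N) or (linear speed of weight_b above 0.6 m/s and contact force between the fingers and weight_b below 0.05 N) or (linear speed of weight_c above 0.6 m/s and contact force between the fingers and weight_c below 0.05 N) or (linear speed of weight_d above 0.6 m/s and contact force between the fingers and weight_d below 0.05 N) or (linear speed of weight_e above 0.6 m/s and contact force between the fingers and weight_e below 0.05 N)).
It fails at once if the flask is knocked over or shoved more than 30 mm (distance of flask from where it was at the start of the episode above 0.03 m or angle between flask's own z axis and vertical above 0.4 rad).
It also fails if it takes over 120 s, if anything falls off the work surface, if the arm or the gripper's body presses on something with over 40 N, if the wrist force passes 120 N, or if a joint passes its speed limit or range.

## Working session

There is one attempt and no reset: what is moved stays moved. The work goes in short steps, Python scripts to look and compute and a tool call to move; the robot and the scene stay as the last step left them, time stands still between calls to the robot, and variables do not carry over. Pictures are saved under pics/ and viewed, about 12 in all and at most 16, crops included, and the job is handed in when it is done.

Besides the shell and the picture viewer there is one more tool, called after "Call:" as name(argument=value, ...), one argument or row to a line, values as JSON. jog_arm: Moves the arm, as the interface text tells. Its arguments: {"type":"object","properties":{"targets":{"type":"array","items":{"type":"number"}},"squeeze":{"type":"number"}},"required":["targets"]}

```bash
mkdir -p pics; cat > h.py <<'E'
import numpy as np, cv2
from scipy.spatial.transform import Rotation as R
from station import robot, viewer
def shot(name, fn):
    s=robot.sense(); c=viewer.camera(name)
    cv2.imwrite('pics/'+fn, c['color'][:,:,::-1])
    if name=='wrist':
        T=np.eye(4);T[:3,:3]=R.from_rotvec(s['orientation']).as_matrix();T[:3,3]=s['ee_pos']
        W=T@np.array(c['T_tool_cam']);c['O']=W[:3,3];c['A']=W[:3,:3]
    else:
        c['O']=np.array(c['origin'],float);a=np.array(c['attitude'],float)
        c['A']=a if a.shape==(3,3) else R.from_rotvec(a).as_matrix()
    return s,c
def ray(c,u,v):
    K=np.array(c['camera_matrix']);d=cv2.undistortPoints(np.array([[[u,v]]],float),K,np.array([c['k1'],0,0,0,0.]),None).ravel()
    return c['A']@np.array([d[0],-d[1],-1.])
def onz(c,u,v,z):
    d=ray(c,u,v);return c['O']+d*(z-c['O'][2])/d[2]
def proj(c,P):
    p=c['A'].T@(np.array(P,float)-c['O']);x,y=p[0]/-p[2],-p[1]/-p[2];f=1+c['k1']*(x*x+y*y)
    K=np.array(c['camera_matrix']);return K[0,0]*x*f+K[0,2],K[1,1]*y*f+K[1,2]
E
python3 - <<'E'
from h import *
for n in('scene','side','wrist'):
    s,c=shot(n,n+'0.png');print(n,c['O'].round(1),c['A'].round(3).tolist(),np.array(c['camera_matrix']).tolist(),c['k1'], c.get('attitude'))
print(s, robot.grip_depth)
E
```

```text
scene [-144.3  556.6  776.5] [[-0.648, 0.486, -0.586], [-0.762, -0.41, 0.502], [0.003, 0.771, 0.636]] [[453.73639992942356, 0.0, 277.8325093774179], [0.0, 453.73639992942356, 203.521577111192], [0.0, 0.0, 1.0]] 0.045637756440401224 [ 0.45325556 -0.99010015 -2.09579533]
side [-281.  1086.7  548.2] [[-0.81, 0.189, -0.555], [-0.586, -0.292, 0.756], [-0.02, 0.938, 0.347]] [[489.82572365506576, 0.0, 281.18484165532647], [0.0, 489.82572365506576, 211.6604270186824], [0.0, 0.0, 1.0]] 0.003895192978439165 [ 0.50056073 -1.4748126  -2.13361923]
wrist [ 298.5 -610.4  373.8] [[0.33, 0.896, 0.298], [-0.944, 0.314, 0.101], [-0.003, -0.314, 0.949]] [[340.18657196505677, 0.0, 279.12595583833604], [0.0, 340.18657196505677, 209.87504220898276], [0.0, 0.0, 1.0]] -0.036704020837226195 None
{'t': 0.1, 'joint_pos': array([ 1.15117705,  0.57643343,  0.02484543,  1.43780803, -0.01500388,
        1.12901079, -0.05647584]), 'qvel': array([ 0.00069578, -0.00148438,  0.00062687, -0.00291509,  0.00045672,
        0.00034984, -0.00061625]), 'effort': array([ 5.89794974e-03, -7.67306614e+01,  2.25764774e+00, -2.86608464e+01,
        1.58368342e-02,  8.55451275e-03,  3.25082135e-05]), 'ee_pos': array([ 222.31855857, -636.91273664,  230.54430223]), 'orientation': array([-3.09597450e+00, -5.24875620e-01,  4.95350511e-04]), 'contact_force': array([ 0.00688757, -1.05171664, -0.05465816]), 'ft_torque': array([ 0.00474469,  0.01523256, -0.03546592]), 'grip_width': 85.16243890762424} 18.700000000000003
```

View pics/scene0.png

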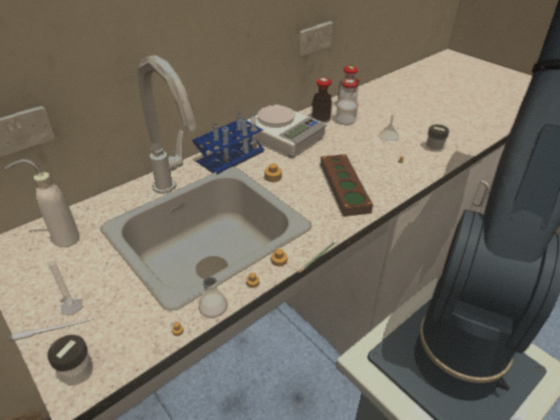

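View pics/side0.png

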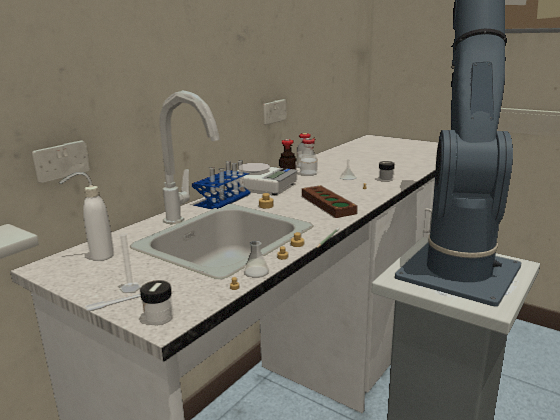

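The scene view shows five brass weights: a at about (273,172), b (279,257), c (252,279), d (176,327) and e (402,158). The flask is at (212,300), between c and d, and the block runs from (335,158) to (358,212). Next I'll turn these into positions.

```bash
cat > m0.py <<'E'
from h import *
H=[43,33,29,26,20.5]
res={}
for n in('scene','side'):
    s,c=shot(n,n+'1.png');im=cv2.cvtColor(c['color'],cv2.COLOR_RGB2HSV)
    m=cv2.inRange(im,(11,140,90),(25,255,255))
    k,l,st,ce=cv2.connectedComponentsWithStats(m)
    print(n)
    for i in range(1,k):
        if st[i,4]>8:
            u,v=ce[i];print(st[i].tolist(),ce[i].round(1),onz(c,u,v,12)[:2].round(0))
    g=cv2.inRange(im,(40,60,20),(85,255,200));k,l,st,ce=cv2.connectedComponentsWithStats(g)
    print('green')
    for i in range(1,k):
        if st[i,4]>8: print(st[i].tolist(),ce[i].round(1),onz(c,*ce[i],23)[:2].round(0))
    print('flask',onz(c,*((212,312) if n=='scene' else (256,274)),0)[:2].round(0))
    cv2.imwrite('pics/z_%s.png'%n,cv2.resize(c['color'][140:230,300:440,::-1],None,fx=4,fy=4,interpolation=cv2.INTER_CUBIC))
E
python3 m0.py
```

```text
scene
[266, 164, 15, 13, 100] [273.  170.8] [ 682. -132.]
[272, 250, 14, 14, 114] [278.8 256.7] [411.  78.]
[250, 274, 5, 4, 18] [252.2 275.5] [406. 160.]
[248, 278, 10, 7, 47] [252.7 281.5] [391. 170.]
[175, 323, 4, 4, 13] [176.5 324.8] [401. 354.]
[173, 327, 9, 7, 32] [177.2 330.5] [389. 360.]
green
[335, 166, 8, 3, 21] [338.3 167. ] [ 564. -279.]
[338, 173, 10, 5, 45] [342.4 175. ] [ 529. -259.]
[340, 181, 15, 8, 88] [347.3 184.9] [ 488. -235.]
[344, 193, 20, 11, 175] [353.6 197.9] [ 438. -206.]
flask [389. 279.]
side
[262, 195, 7, 6, 19] [265.1 197.3] [ 706. -165.]
[339, 197, 6, 4, 11] [341.1 199.1] [ 478. -288.]
[260, 201, 13, 7, 60] [265.8 204.6] [ 658. -107.]
[294, 234, 7, 7, 29] [296.5 237.5] [420.  63.]
[291, 240, 12, 7, 35] [296.7 243.8] [396.  98.]
[280, 248, 5, 6, 22] [281.9 250.6] [404. 155.]
[278, 255, 9, 4, 25] [282.1 256.7] [382. 184.]
[231, 279, 7, 6, 21] [233.6 281.7] [397. 352.]
[231, 286, 8, 4, 23] [234.1 287.4] [379. 371.]
green
[326, 198, 12, 3, 27] [331.4 199. ] [ 489. -243.]
[332, 203, 17, 4, 54] [340.2 204.4] [ 439. -213.]
flask [393. 276.]
```

View pics/z_scene.png

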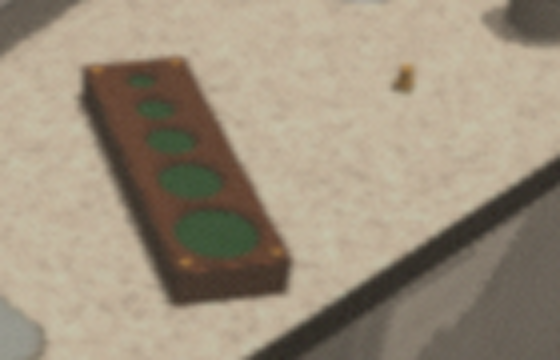

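```bash
cat > plan.py <<'E'
# plan.py x y z yaw(deg of tool x in world) [x y z yaw ...]: prints per-call row (rot deg, shift m)
import sys
from h import *
def pose(x,y,z,yaw):
    t=np.radians(yaw);X=np.array([np.cos(t),np.sin(t),0]);Z=np.array([0,0,-1.]);return np.array([x,y,z]),np.c_[X,np.cross(Z,X),Z]
def plan(wps):
    s=robot.sense();p=np.array(s['ee_pos']);M=R.from_rotvec(s['orientation']).as_matrix()
    print('t',s['t'],'p',p.round(1),'yaw',np.degrees(np.arctan2(M[1,0],M[0,0])).round(1),'w',round(s['grip_width'],1),'F',s['contact_force'].round(1),'j7',s['joint_pos'][6].round(2))
    for w in wps:
        tp,tM=pose(*w)
        rv=R.from_matrix(M.T@tM).as_rotvec(degrees=True)
        n=int(max(np.ceil(np.linalg.norm(tp-p)/240),np.ceil(np.linalg.norm(rv)/42),1))
        M0,p0=M,p
        for i in range(1,n+1):
            q=p0+(tp-p0)*i/n;Q=M0@R.from_rotvec(rv*i/n,degrees=True).as_matrix()
            print(' ',R.from_matrix(M.T@Q).as_rotvec(degrees=True).round(2),(M.T@(q-p)/1000).round(4))
            M,p=Q,q
if __name__=='__main__':
    a=np.array(sys.argv[1:],float).reshape(-1,4);plan(a)
E
python3 - <<'E'
from h import *
s,c=shot('scene','scene2.png');print(onz(c,401,159.7,11))
E
python3 plan.py 470 -290 200 150
```

```text
[ 480.0734945  -462.48191274   11.        ]
t 0.3 p [ 222.4 -637.2  231. ] yaw 19.2 w 85.3 F [0.1 0.5 0.3] j7 -0.06
  [-1.000e-02 -1.000e-02 -3.269e+01] [ 0.087  -0.0615  0.0078]
  [-1.000e-02 -1.000e-02 -3.269e+01] [ 0.1065 -0.0048  0.0078]
  [-1.000e-02 -1.000e-02 -3.269e+01] [0.0922 0.0535 0.0077]
  [-1.000e-02 -1.000e-02 -3.269e+01] [0.0487 0.0948 0.0077]
```

```bash
python3 plan.py 480 -462 150 150
```

```text
t 0.3 p [ 222.4 -637.2  231. ] yaw 19.2 w 85.3 F [0.1 0.5 0.3] j7 -0.06
  [-1.000e-02 -1.000e-02 -3.269e+01] [ 0.0752 -0.0201  0.0203]
  [-1.000e-02 -1.000e-02 -3.269e+01] [0.0742 0.0237 0.0202]
  [-1.000e-02 -1.000e-02 -3.269e+01] [0.0496 0.06   0.0202]
  [-1.000e-02 -1.000e-02 -3.269e+01] [0.0094 0.0773 0.0202]
```

Call:
jog_arm(
  targets=[0,0,-8,0.019,-0.005,0.005,60,0,0,-16,0.038,-0.01,0.01,60,0,0,-24,0.056,-0.015,0.015,60,0,0,-32.7,0.075,-0.02,0.02,60,0,0,-32.7,0.075,-0.02,0.02,60],
)

```text
t: 0.8
ee_pos: [289.7, -591.4, 210.6]
orientation: [-2.818, -1.386, -0.004]
contact_force: [0.5, -0.4, -0.5]
grip_width: 51.1
```

Call:
jog_arm(
  targets=[0,0,-8,0.019,0.006,0.005,60,0,0,-16,0.038,0.012,0.01,60,0,0,-24,0.056,0.018,0.015,60,0,0,-32.7,0.074,0.024,0.02,60,0,0,-32.7,0.074,0.024,0.02,60],
)

```text
t: 1.3
ee_pos: [353.1, -548.6, 190.8]
orientation: [-2.318, -2.119, -0.003]
contact_force: [-0.2, 0.9, -0.1]
grip_width: 51.2
```

Call:
jog_arm(
  targets=[0,0,-8,0.012,0.015,0.005,60,0,0,-16,0.025,0.03,0.01,60,0,0,-24,0.037,0.045,0.015,60,0,0,-32.7,0.05,0.06,0.02,60,0,0,-32.7,0.05,0.06,0.02,60],
)

```text
t: 1.8
ee_pos: [416.9, -504.9, 170.9]
orientation: [-1.632, -2.684, -0.002]
contact_force: [0.9, 0.4, 0.2]
grip_width: 51.3
```

Call:
jog_arm(
  targets=[0,0,-8,0.003,0.019,0.005,60,0,0,-16,0.006,0.038,0.01,60,0,0,-24,0.008,0.057,0.015,60,0,0,-32.7,0.01,0.077,0.02,60,0,0,-32.7,0.01,0.077,0.02,60],
)

```text
t: 2.3
ee_pos: [480.2, -461.1, 150.8]
orientation: [-0.813, -3.034, -0.002]
contact_force: [0.8, -0.2, 0.5]
grip_width: 51.0
```

```bash
cat > w.py <<'E'
# w.py fn height: brass blobs in the wrist view
import sys
from h import *
s,c=shot('wrist',sys.argv[1]);z=float(sys.argv[2])
M=R.from_rotvec(s['orientation']).as_matrix()
print(s['t'],s['ee_pos'].round(1),'yaw',np.degrees(np.arctan2(M[1,0],M[0,0])).round(1),'tilt',np.degrees(np.arccos(-M[2,2])).round(2))
im=cv2.cvtColor(c['color'],cv2.COLOR_RGB2HSV)
m=cv2.inRange(im,(11,120,80),(28,255,255));m=cv2.morphologyEx(m,cv2.MORPH_CLOSE,np.ones((5,5)))
for q in cv2.findContours(m,0,1)[0]:
    if cv2.contourArea(q)>60:
        (u,v),r=cv2.minEnclosingCircle(q);P=onz(c,u,v,z);d=np.linalg.norm(P-c['O']);print('brass',round(u,1),round(v,1),'diam mm',round(2*r*d/340,1),P[:2].round(1))
g=cv2.inRange(im,(40,60,20),(85,255,200))
for q in cv2.findContours(g,0,1)[0]:
    if cv2.contourArea(q)>60:
        (u,v),(a,b),_=cv2.fitEllipse(q);P=onz(c,u,v,23);d=np.linalg.norm(P-c['O']);print('well',round(u,1),round(v,1),'diam',round(max(a,b)*d/340,1),P[:2].round(1))
E
python3 w.py w1.png 8
```

```text
2.3 [ 480.2 -461.1  150.8] yaw 150.0 tilt 0.07
brass 275.2 202.2 diam mm 14.9 [ 484.1 -466.8]
brass 513.1 199.9 diam mm 17.6 [ 588.5 -281.6]
brass 541.0 201.0 diam mm 88.6 [ 602.5 -259.2]
brass 519.0 154.8 diam mm 29.6 [ 551.8 -264.4]
brass 502.5 119.0 diam mm 244.4 [ 515.9 -267.3]
well 515.1 216.8 diam 24.8 [ 594.8 -292. ]
well 524.7 174.0 diam 35.3 [ 562.4 -273.2]
well 535.3 125.3 diam 46.4 [ 528.2 -253.4]
well 542.8 62.3 diam 64.1 [ 485.6 -233.8]
well 549.9 6.5 diam 27.4 [ 451.4 -217.1]
```

View pics/w1.png

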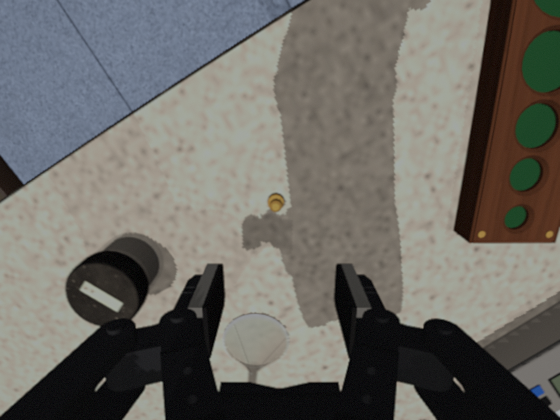

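Wrist view: e stands at pixel (275,202) with a measured foot diameter of 14.9 mm, so the position holds up at about (483,-466). The jar and the funnel are both more than 100 mm away. I'll go down on e.

```bash
python3 plan.py 483.5 -466.3 60 150 483.5 -466.3 9.5 150
```

```text
t 2.35 p [ 478.8 -462.4  151.1] yaw 149.7 w 51.1 F [ 0.1 -0.9  0.1] j7 1.39
  [-0.01 -0.04 -0.29] [-0.006  -0.001   0.0911]
  [0. 0. 0.] [0.     0.     0.0505]
```

```bash
cat > cmd.py <<'E'
# dead-reckoned commanded pose: python3 cmd.py "rz sx sy sz; ..." appends final rows of the calls; then optional targets "x y z yaw; ..."
import sys,json,os
from plan import *
f='cmd.json'
d=json.load(open(f)) if os.path.exists(f) else [222.434,-637.301,231.289,19.2]
pr=lambda t:[[float(v) for v in q.split()] for q in t.split(';') if q.strip()]
for rz,sx,sy,sz in pr(sys.argv[1]):
    p,M=pose(*d);p=p+M@np.array([sx,sy,sz])*1000;d=[*p,d[3]-rz]
json.dump(d,open(f,'w'))
s=robot.sense();M=R.from_rotvec(s['orientation']).as_matrix()
print('cmd',np.round(d,1),'meas',s['ee_pos'].round(1),np.degrees(np.arctan2(M[1,0],M[0,0])).round(1),'w',round(s['grip_width'],1),'t',s['t'],'F',s['contact_force'].round(1))
for w in pr(sys.argv[2]) if len(sys.argv)>2 else []:
    p,M=pose(*d);tp,_=pose(*w);v=M.T@(tp-p)/1000;rz=(d[3]-w[3]+180)%360-180
    n=int(max(np.ceil(np.linalg.norm(v)/.2),np.ceil(abs(rz)/42),1));tot=d
    p0,y0=p,d[3]
    for i in range(1,n+1):
        q=p0+(tp-p0)*i/n;p,M=pose(*d);print('  rz %.1f'%(rz/n),(M.T@(q-p)/1000).round(4));d=[*q,d[3]-rz/n]
E
python3 cmd.py "-32.7 .075 -.02 .02;-32.7 .074 .024 .02;-32.7 .05 .06 .02; -32.7 .01 .077 .02" "483.5 -466.3 60 150; 483.5 -466.3 9.5 150"
```

```text
cmd [ 479.5 -462.   151.3  150. ] meas [ 478.8 -462.4  151.1] 149.7 w 51.1 t 2.35 F [ 0.1 -0.9  0.1]
  rz 0.0 [-0.0056 -0.0017  0.0913]
  rz 0.0 [0.     0.     0.0505]
```

Call:
jog_arm(
  targets=[0,0,0,-0.0055,-0.0025,0.03,50,0,0,0,-0.0055,-0.0025,0.07,50,0,0,0,-0.0055,-0.0025,0.1,50,0,0,0,-0.0055,-0.0025,0.12,50,0,0,0,-0.0055,-0.0025,0.12,50],
)

```text
t: 2.85
ee_pos: [479.3, -467.9, 28.5]
orientation: [-0.823, -3.026, -0.0]
contact_force: [-0.1, 0.7, 0.2]
grip_width: 43.0
```

Call:
jog_arm(
  targets=[0,0,0,0,0,0.008,50,0,0,0,0,0,0.016,50,0,0,0,0,0,0.0215,50,0,0,0,0,0,0.0215,50,0,0,0,0,0,0.0215,20],
)

```text
t: 3.35
ee_pos: [483.1, -466.8, 10.1]
orientation: [0.812, 3.034, -0.0]
contact_force: [0.4, 0.6, -0.4]
grip_width: 29.2
```

Call:
jog_arm(
  targets=[0,0,0,0,0,0,5,0,0,0,0,0,0,0,0,0,0,0,0,0,0,0,0,0,0,0,0,0,0,0,0,0,0,0,0],
  squeeze=30,
)

```text
t: 3.85
ee_pos: [483.2, -466.8, 10.1]
orientation: [0.812, 3.034, -0.0]
contact_force: [-0.8, 0.4, 3.5]
grip_width: 8.3
```

```bash
python3 cmd.py "0 -.0055 -.0025 .12;0 0 0 .0215"; python3 w.py w2.png 8; python3 -c "
import cv2;a=cv2.imread('pics/w2.png');cv2.imwrite('pics/w2c.png',cv2.resize(a[200:420,160:400],None,fx=3,fy=2.7))"
```

```text
cmd [ 483.  -466.9    9.8  150. ] meas [ 483.2 -466.8   10.1] 150.0 w 8.3 t 3.85 F [-0.8  0.4  3.5]
3.85 [ 483.2 -466.8   10.1] yaw 150.0 tilt 0.04
brass 279.0 289.0 diam mm 10.0 [ 490.  -470.6]
brass 279.0 270.5 diam mm 8.9 [ 481.2 -465.6]
```

View pics/w2c.png

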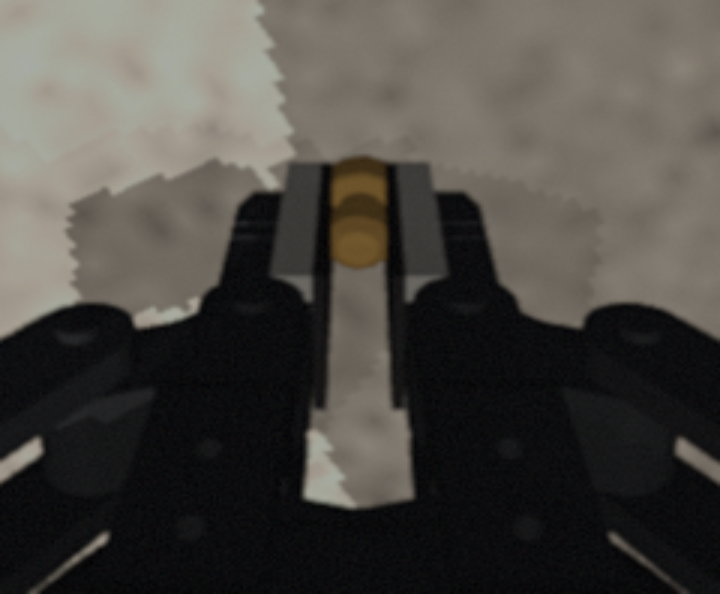

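e's knob sits between the pads at crop (360,215). I'll lift it and hover over the small well.

Call:
jog_arm(
  targets=[0,0,0,0,0,-0.005,0,0,0,0,0,0,-0.025,0,0,0,0,0,0,-0.055,0,0,0,0,0,0,-0.085,0,0,0,0,0,0,-0.1,0],
)

```text
t: 4.4
ee_pos: [483.7, -467.2, 112.4]
orientation: [0.811, 3.032, -0.002]
contact_force: [0.2, 0.5, 0.4]
grip_width: 8.0
```

```bash
python3 cmd.py "0 0 0 -.1" "594 -294 140 150"
```

```text
cmd [ 483.  -466.9  109.8  150. ] meas [ 483.7 -467.2  112.4] 150.0 w 8.0 t 4.4 F [0.2 0.5 0.4]
  rz 0.0 [-0.0048  0.1026 -0.0151]
  rz 0.0 [-0.0048  0.1026 -0.0151]
```

Call:
jog_arm(
  targets=[0,0,0,-0.001,0.02,-0.005,0,0,0,0,-0.002,0.045,-0.01,0,0,0,0,-0.004,0.075,-0.013,0,0,0,0,-0.005,0.103,-0.015,0,0,0,0,-0.006,0.13,-0.02,0],
)

```text
t: 4.9
ee_pos: [553.3, -354.6, 128.5]
orientation: [-0.81, -3.033, -0.002]
contact_force: [-0.4, 0.6, -1.2]
grip_width: 8.3
```

Call:
jog_arm(
  targets=[0,0,0,-0.001,0.03,-0.005,0,0,0,0,-0.002,0.055,-0.01,0,0,0,0,-0.003,0.07,-0.01,0,0,0,0,-0.0035,0.075,-0.01,0,0,0,0,-0.0035,0.075,-0.01,0],
)

```text
t: 5.4
ee_pos: [593.3, -293.5, 139.0]
orientation: [-0.81, -3.034, 0.0]
contact_force: [-0.1, -1.0, -1.0]
grip_width: 7.8
```

```bash
python3 cmd.py "0 -.006 .13 -.02;0 -.0035 .075 -.01"; python3 w.py w3.png 8
```

```text
cmd [ 593.7 -294.1  139.8  150. ] meas [ 593.3 -293.5  139. ] 150.1 w 7.8 t 5.4 F [-0.1 -1.  -1. ]
5.4 [ 593.3 -293.5  139. ] yaw 150.1 tilt 0.07
brass 279.0 280.5 diam mm 32.6 [ 660.3 -332. ]
brass 238.9 217.7 diam mm 21.2 [ 590.5 -331.4]
brass 512.5 178.0 diam mm 72.1 [ 674.7 -114.5]
brass 330.5 49.3 diam mm 81.7 [ 512.  -202.7]
well 278.7 204.8 diam 20.0 [ 593.4 -293.8]
well 278.8 158.0 diam 27.3 [ 561. -275.]
well 279.1 104.2 diam 37.0 [ 526.8 -255.2]
well 279.3 33.0 diam 52.5 [ 485.8 -231.4]
```

View pics/w3.png

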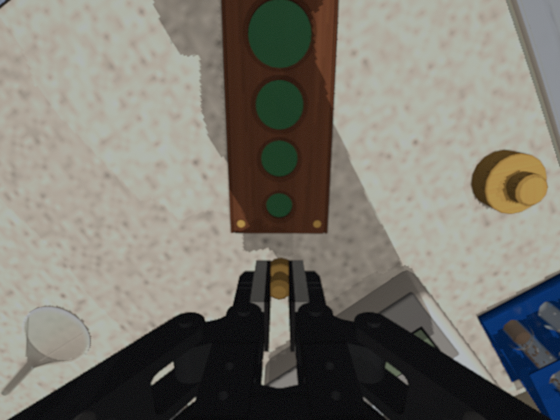

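Wrist view: the block is square to the tool. The e well is at (279,205) with diameter 20, which comes out at (593.8,-294.4) and is right under the TCP. Weight a is at (515,182). I'll lower e.

Call:
jog_arm(
  targets=[0,0,0,0,0,0.02,0,0,0,0,0,0,0.05,0,0,0,0,0,0,0.08,0,0,0,0,0,0,0.093,0,0,0,0,0,0,0.095,0],
)

```text
t: 5.95
ee_pos: [591.8, -294.8, 42.9]
orientation: [-0.813, -3.031, 0.0]
contact_force: [0.2, -0.1, -0.0]
grip_width: 7.9
```

Call:
jog_arm(
  targets=[0,0,0,0,0,0.003,0,0,0,0,0,0,0.006,0,0,0,0,0,0,0.009,0,0,0,0,0,0,0.011,0,0,0,0,0,0,0.011,0],
)

```text
t: 6.45
ee_pos: [593.5, -293.9, 33.9]
orientation: [0.812, 3.035, -0.0]
contact_force: [-0.3, -0.2, -0.0]
grip_width: 8.1
```

```bash
python3 cmd.py "0 0 0 .095; 0 0 0 .011"
```

```text
cmd [ 593.7 -294.1   33.8  150. ] meas [ 593.5 -293.9   33.9] 150.0 w 8.1 t 6.45 F [-0.3 -0.2 -0. ]
```

Call:
jog_arm(
  targets=[0,0,0,0,0,0.001,0,0,0,0,0,0,0.001,0,0,0,0,0,0,0.001,12,0,0,0,0,0,0.001,20,0,0,0,0,0,0.001,40],
)

```text
t: 6.95
ee_pos: [593.4, -293.9, 32.7]
orientation: [-0.812, -3.035, -0.0]
contact_force: [-0.5, -0.0, 0.8]
grip_width: 30.6
```

Call:
jog_arm(
  targets=[0,0,0,0,0,0,40,0,0,0,0,0,-0.015,40,0,0,0,0,0,-0.045,50,0,0,0,0,0,-0.085,60,0,0,0,0,0,-0.105,60],
)

```text
t: 7.45
ee_pos: [594.9, -293.8, 142.2]
orientation: [0.811, 3.031, -0.0]
contact_force: [-0.2, -0.3, 0.1]
grip_width: 51.3
```

```bash
python3 cmd.py "0 0 0 .001;0 0 0 -.105"; python3 w.py w4.png 31
```

```text
cmd [ 593.7 -294.1  137.8  150. ] meas [ 594.9 -293.8  142.2] 150.0 w 51.3 t 7.45 F [-0.2 -0.3  0.1]
7.45 [ 594.9 -293.8  142.2] yaw 150.0 tilt 0.24
brass 240.5 211.5 diam mm 21.8 [ 584.1 -322.4]
brass 279.1 207.0 diam mm 16.1 [ 596.1 -294.1]
brass 511.2 176.6 diam mm 63.1 [ 664.6 -125.5]
brass 325.5 50.0 diam mm 76.3 [ 513.8 -210. ]
well 278.6 202.1 diam 19.1 [ 594.5 -293.7]
well 278.4 154.7 diam 27.6 [ 561.3 -274.7]
well 278.5 100.9 diam 37.5 [ 527.  -254.8]
well 278.7 30.3 diam 51.4 [ 486.  -231.1]
```

View pics/w4.png

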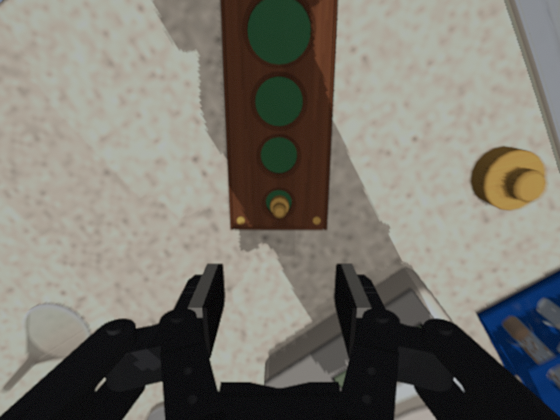

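e is seated in its well at (279,207). Weight a is at (511,180), so it goes next.

Call:
jog_arm(
  targets=[0,0,0,0.004,0.03,-0.005,70,0,0,0,0.008,0.075,-0.01,70,0,0,0,0.012,0.12,-0.015,70,0,0,0,0.017,0.16,-0.02,70,0,0,0,0.017,0.185,-0.02,70],
)

```text
t: 8.0
ee_pos: [672.5, -120.3, 159.9]
orientation: [0.806, 3.035, 0.004]
contact_force: [-0.3, 0.2, 0.3]
grip_width: 59.9
```

Call:
jog_arm(
  targets=[0,0,0,0,0,0,70,0,0,0,0,0,0,70],
)

```text
t: 8.2
ee_pos: [671.3, -124.6, 158.4]
orientation: [0.81, 3.035, -0.0]
contact_force: [0.2, -1.1, -0.5]
grip_width: 59.5
```

```bash
python3 cmd.py "0 .017 .185 -.02";sed -i 's/^s,c=shot.*/s,c=shot("wrist",sys.argv[1]);z=float(sys.argv[2])/' w.py; python3 w.py w5.png 24
```

```text
cmd [ 671.5 -125.4  157.8  150. ] meas [ 671.3 -124.6  158.4] 150.1 w 59.5 t 8.2 F [ 0.2 -1.1 -0.5]
8.2 [ 671.3 -124.6  158.4] yaw 150.1 tilt 0.02
brass 282.4 194.3 diam mm 50.2 [ 670.  -120.4]
brass 51.0 148.0 diam mm 203.6 [ 540.4 -266.1]
brass 8.3 33.0 diam mm 44.4 [ 456.6 -237.2]
well 57.7 174.5 diam 33.8 [ 560.2 -276.8]
well 48.6 126.9 diam 44.6 [ 526.1 -257. ]
well 37.4 64.2 diam 60.9 [ 485.  -232.9]
well 27.6 8.8 diam 60.0 [ 451.4 -213.6]
```

View pics/w5.png

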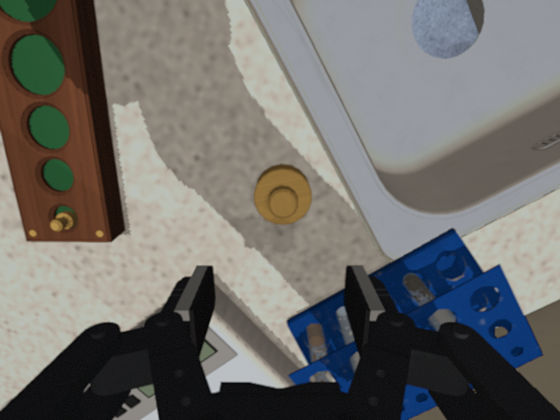

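Weight a is at (282,194), diameter 50.2 mm, which comes out at (670.2,-121.2). The tube rack's corner is near (300,320), so I'll check clearance before going down.

```bash
python3 cmd.py "" "670.2 -121.2 60 150; 670.2 -121.2 25 150"; python3 - <<'E'
from h import *
s,c=shot('wrist','t.png')
X=np.array([-.866,.5]);Y=np.array([.5,.866])
for px in ((290,322),(343,310),(318,332),(415,280),(455,232)):
    for z in(40,80):
        d=onz(c,*px,z)[:2]-[670.2,-121.2];print(px,z,(d@X).round(0),(d@Y).round(0))
c2=shot('scene','t2.png')[1];c3=shot('side','t3.png')[1]
for C in(c2,c3):print([np.round(proj(C,(740,-110,z)),0).tolist() for z in(0,50,100)])
E
```

```text
cmd [ 671.5 -125.4  157.8  150. ] meas [ 670.9 -126.   158.1] 150.0 w 59.6 t 8.25 F [-0.2 -1.1 -0.6]
  rz 0.0 [0.0033 0.003  0.0978]
  rz 0.0 [0.    0.    0.035]
(290, 322) 40 -116.0 6.0
(290, 322) 80 -86.0 5.0
(343, 310) 40 -103.0 54.0
(343, 310) 80 -76.0 45.0
(318, 332) 40 -127.0 32.0
(318, 332) 80 -96.0 27.0
(415, 280) 40 -73.0 115.0
(415, 280) 80 -50.0 97.0
(455, 232) 40 -28.0 143.0
(455, 232) 80 -12.0 121.0
[[255.0, 168.0], [254.0, 154.0], [254.0, 139.0]]
[[247.0, 203.0], [247.0, 189.0], [246.0, 175.0]]
```

Call:
jog_arm(
  targets=[0,0,0,0.0033,0.003,0.02,65,0,0,0,0.0033,0.003,0.055,65,0,0,0,0.0033,0.003,0.09,60,0,0,0,0.0033,0.003,0.115,60,0,0,0,0.0033,0.003,0.12,60],
)

```text
t: 8.9
ee_pos: [667.5, -122.0, 34.6]
orientation: [-0.813, -3.029, 0.002]
contact_force: [-0.1, -1.2, -0.5]
grip_width: 51.3
```

Call:
jog_arm(
  targets=[0,0,0,0,0,0.006,60,0,0,0,0,0,0.0125,60,0,0,0,0,0,0.0125,50,0,0,0,0,0,0.0125,35,0,0,0,0,0,0.0125,25],
  squeeze=40,
)

```text
t: 9.4
ee_pos: [670.5, -120.8, 26.5]
orientation: [0.812, 3.033, 0.0]
contact_force: [-0.4, 0.6, 1.9]
grip_width: 22.7
```

Call:
jog_arm(
  targets=[0,0,0,0,0,0,10,0,0,0,0,0,0,0,0,0,0,0,0,0,0,0,0,0,0,0,0,0,0,0,0,0,0,0,0],
  squeeze=60,
)

```text
t: 9.9
ee_pos: [670.4, -120.8, 26.5]
orientation: [0.812, 3.033, 0.0]
contact_force: [-0.8, 0.4, 5.8]
grip_width: 22.4
```

Call:
jog_arm(
  targets=[0,0,0,0,0,-0.003,0,0,0,0,0,0,-0.01,0,0,0,0,0,0,-0.025,0,0,0,0,0,0,-0.05,0,0,0,0,0,0,-0.06,0],
)

```text
t: 10.4
ee_pos: [671.1, -120.7, 88.4]
orientation: [0.811, 3.032, 0.001]
contact_force: [-0.4, 0.2, -4.3]
grip_width: 22.5
```

```bash
python3 cmd.py "0 .0033 .003 .12; 0 0 0 .0125; 0 0 0 -.06" "437.1 -203.9 110 150"; python3 w.py w6.png 60
```

```text
cmd [ 670.2 -121.2   85.3  150. ] meas [ 671.1 -120.7   88.4] 150.0 w 22.5 t 10.4 F [-0.4  0.2 -4.3]
  rz 0.0 [ 0.0802 -0.0941 -0.0124]
  rz 0.0 [ 0.0802 -0.0941 -0.0124]
10.4 [ 671.1 -120.7   88.4] yaw 150.0 tilt 0.19
brass 279.0 300.0 diam mm 34.5 [ 698.3 -136.2]
brass 279.0 268.0 diam mm 56.0 [ 680.1 -125.7]
brass 28.0 199.5 diam mm 115.9 [ 578. -222.]
well 2.4 207.5 diam 23.8 [ 568.3 -271.8]
```

View pics/w6.png

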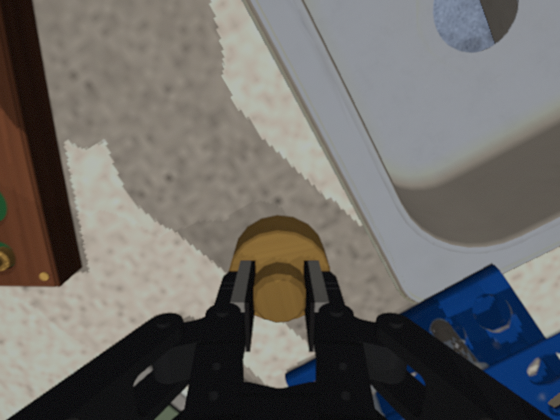

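a is held level and symmetric about u=280, and the force reading of -4.3 N matches its weight. I'll carry it to the large well.

Call:
jog_arm(
  targets=[0,0,0,0.006,-0.007,-0.005,0,0,0,0,0.018,-0.022,-0.012,0,0,0,0,0.035,-0.042,-0.02,0,0,0,0,0.055,-0.065,-0.025,0,0,0,0,0.076,-0.089,-0.025,0],
)

```text
t: 10.95
ee_pos: [557.7, -160.4, 110.2]
orientation: [-0.812, -3.034, 0.0]
contact_force: [0.5, -0.8, -5.2]
grip_width: 22.1
```

Call:
jog_arm(
  targets=[0,0,0,0.022,-0.025,0,0,0,0,0,0.042,-0.05,0,0,0,0,0,0.062,-0.073,0,0,0,0,0,0.077,-0.09,0,0,0,0,0,0.0844,-0.0992,0,0],
)

```text
t: 11.45
ee_pos: [433.3, -204.7, 109.8]
orientation: [-0.814, -3.031, 0.002]
contact_force: [0.2, -0.6, -4.6]
grip_width: 22.6
```

Call:
jog_arm(
  targets=[0,0,0,0,0,0,0,0,0,0,0,0,0,0],
)

```text
t: 11.65
ee_pos: [437.8, -203.6, 110.4]
orientation: [0.812, 3.034, 0.001]
contact_force: [1.2, 0.1, -5.5]
grip_width: 22.2
```

```bash
python3 cmd.py "0 .076 -.089 -.025; 0 .0844 -.0992 0"; python3 w.py w7.png 60
```

```text
cmd [ 437.2 -203.9  110.3  150. ] meas [ 437.8 -203.6  110.4] 150.0 w 22.2 t 11.65 F [ 1.2  0.1 -5.5]
11.65 [ 437.8 -203.6  110.4] yaw 150.0 tilt 0.08
brass 291.3 366.9 diam mm 40.2 [ 530.  -246.3]
brass 268.0 328.0 diam mm 83.0 [ 492.9 -243.7]
brass 279.0 267.5 diam mm 64.5 [ 456.7 -214.2]
brass 324.5 174.5 diam mm 6.1 [ 417.7 -161.3]
brass 234.5 174.5 diam mm 6.1 [ 391.6 -206.6]
well 279.0 375.2 diam 29.1 [ 563.6 -275.8]
well 279.2 337.5 diam 36.3 [ 529.4 -255.9]
well 279.6 203.9 diam 58.5 [ 430.2 -198.5]
```

View pics/w7.png

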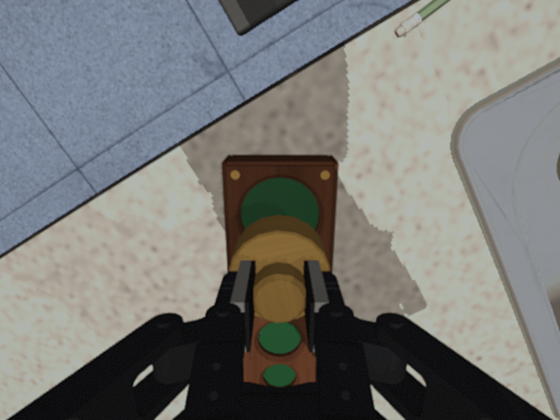

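```bash
python3 - <<'E'
from h import *
s,c=shot('wrist','t.png')
X=np.array([-.866,.5,0]);p=np.array([437.2,-203.9,110.3])
for o,z in((25,109),(25,85),(-25,109)):
    print(o,z,np.round(proj(c,p+o*X*1.0+[0,0,z-110.3]),1))
for px in ((324.5,174.5),(234.5,174.5)): print(onz(c,*px,30).round(1))
E
```

```text
25 109 [276.6 225.5]
25 85 [276.9 209. ]
-25 109 [276.7 318.5]
[ 425.9 -160.8   30. ]
[ 395.8 -213.1   30. ]
```

The hand-held weight sits about 2–3 mm towards -x of the TCP, because I used the top plane for a circle that also includes the side wall. The end screws confirm the well's position (31 mm from a's well centre). I'll correct x by +2.2 mm and lower.

Call:
jog_arm(
  targets=[0,0,0,0.0022,0,0.01,0,0,0,0,0.0022,0,0.025,0,0,0,0,0.0022,0,0.04,0,0,0,0,0.0022,0,0.05,0,0,0,0,0.0022,0,0.05,0],
)

```text
t: 12.25
ee_pos: [434.4, -201.9, 58.8]
orientation: [-0.81, -3.033, -0.001]
contact_force: [-0.3, 0.5, -4.9]
grip_width: 22.3
```

Call:
jog_arm(
  targets=[0,0,0,0,0,0.003,0,0,0,0,0,0,0.006,0,0,0,0,0,0,0.009,0,0,0,0,0,0,0.0105,0,0,0,0,0,0,0.0105,0],
)

```text
t: 12.75
ee_pos: [434.9, -202.7, 49.7]
orientation: [-0.812, -3.035, 0.0]
contact_force: [0.2, 0.1, -5.4]
grip_width: 22.3
```

```bash
python3 cmd.py "0 .0022 0 .05; 0 0 0 .0105"
```

```text
cmd [ 435.3 -202.8   49.8  150. ] meas [ 434.9 -202.7   49.7] 150.0 w 22.3 t 12.75 F [ 0.2  0.1 -5.4]
```

Not touching yet; I'll creep down.

Call:
jog_arm(
  targets=[0,0,0,0,0,0.0008,0,0,0,0,0,0,0.0016,0,0,0,0,0,0,0.0016,0,0,0,0,0,0,0.0016,0],
)

```text
t: 13.15
ee_pos: [435.0, -202.8, 49.3]
orientation: [0.812, 3.034, -0.002]
contact_force: [-5.2, 1.1, 14.4]
grip_width: 22.2
```

Call:
jog_arm(
  targets=[0,0,0,0,0,-0.0008,0,0,0,0,0,0,-0.0008,20,0,0,0,0,0,-0.0008,32,0,0,0,0,0,-0.0008,45,0,0,0,0,0,-0.0008,45],
)

```text
t: 13.65
ee_pos: [435.2, -202.7, 49.0]
orientation: [0.812, 3.034, 0.0]
contact_force: [0.5, -0.8, -0.3]
grip_width: 38.8
```

Call:
jog_arm(
  targets=[0,0,0,0,0,-0.005,50,0,0,0,0,0,-0.02,50,0,0,0,0,0,-0.05,60,0,0,0,0,0,-0.08,60,0,0,0,0,0,-0.1,60],
)

```text
t: 14.15
ee_pos: [435.4, -202.6, 151.1]
orientation: [0.811, 3.033, 0.0]
contact_force: [1.4, 0.4, 0.1]
grip_width: 51.4
```

```bash
python3 cmd.py "0 0 0 .0016; 0 0 0 -.0008; 0 0 0 -.1" "410 82 150 150"; python3 w.py w8.png 47
```

```text
cmd [ 435.3 -202.8  149.   150. ] meas [ 435.4 -202.6  151.1] 150.1 w 51.4 t 14.15 F [1.4 0.4 0.1]
  rz 0.0 [ 0.0821  0.117  -0.0005]
  rz 0.0 [ 0.0821  0.117  -0.0005]
14.15 [ 435.4 -202.6  151.1] yaw 150.1 tilt 0.09
brass 280.0 319.5 diam mm 126.0 [ 522.9 -251.7]
brass 278.5 211.3 diam mm 50.3 [ 437.1 -203.8]
well 279.2 346.4 diam 28.5 [ 564.8 -276.6]
well 279.3 311.4 diam 35.8 [ 530.1 -256.5]
well 279.4 265.3 diam 43.8 [ 488.3 -232.4]
well 279.2 204.3 diam 55.9 [ 439.  -204.3]
```

View pics/w8.png

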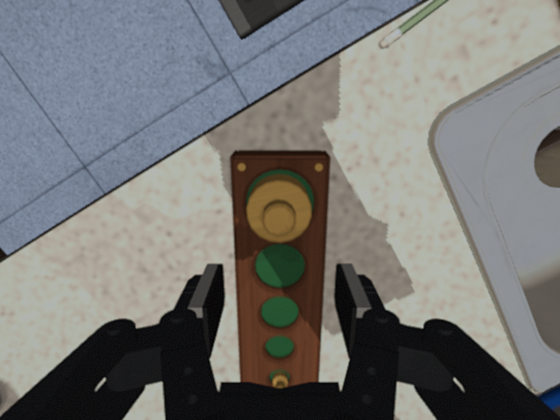

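a is seated in the big well (279,211), with an even felt crescent at the top and the body level. On to b.

Call:
jog_arm(
  targets=[0,0,0,0.01,0.015,0,60,0,0,0,0.032,0.047,0,60,0,0,0,0.055,0.08,0,60,0,0,0,0.078,0.113,0,60,0,0,0,0.1,0.145,0,60],
)

```text
t: 14.7
ee_pos: [420.4, -25.6, 149.3]
orientation: [0.812, 3.034, 0.0]
contact_force: [0.5, 0.1, 0.1]
grip_width: 51.3
```

Call:
jog_arm(
  targets=[0,0,0,0.02,0.03,0,60,0,0,0,0.04,0.06,0,60,0,0,0,0.055,0.08,0,60,0,0,0,0.061,0.088,0,60,0,0,0,0.061,0.088,0,60],
)

```text
t: 15.2
ee_pos: [411.7, 80.6, 149.2]
orientation: [0.808, 3.036, 0.0]
contact_force: [-0.6, -0.7, 0.2]
grip_width: 51.3
```

```bash
python3 cmd.py "0 .1 .145 0; 0 .061 .088 0"; python3 w.py w9.png 7.5
```

```text
cmd [412.3  79.4 149.  150. ] meas [411.7  80.6 149.2] 150.2 w 51.3 t 15.2 F [-0.6 -0.7  0.2]
15.2 [411.7  80.6 149.2] yaw 150.2 tilt 0.02
brass 58.5 339.0 diam mm 42.8 [ 431.9 -193.2]
brass 17.4 363.6 diam mm 103.1 [ 434.5 -256.1]
brass 276.1 196.4 diam mm 38.1 [411.2  78.2]
brass 361.3 130.3 diam mm 30.9 [397.1 167.1]
```

View pics/w9.png

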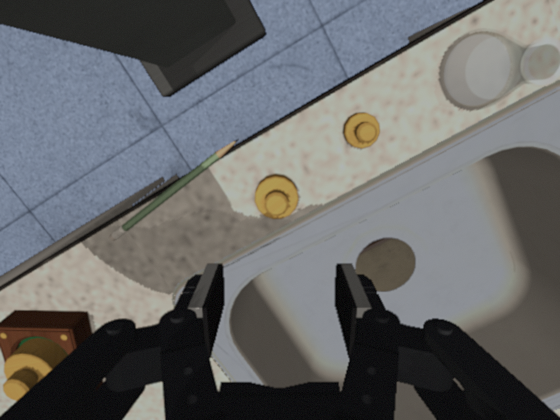

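b is at (276,196), diameter 38.1 mm as expected, which comes out at (411.8,77). c is at (361,130) and the flask at (480,70), with clearance all round. I'll grasp b.

Call:
jog_arm(
  targets=[0,0,0,-0.0008,-0.0023,0.03,55,0,0,0,-0.0008,-0.0023,0.07,55,0,0,0,-0.0008,-0.0023,0.105,55,0,0,0,-0.0008,-0.0023,0.125,55,0,0,0,-0.0008,-0.0023,0.125,55],
)

```text
t: 15.75
ee_pos: [410.1, 75.3, 22.0]
orientation: [-0.813, -3.031, 0.005]
contact_force: [-0.0, -1.0, -0.3]
grip_width: 46.7
```

Call:
jog_arm(
  targets=[0,0,0,0,0,0.004,55,0,0,0,0,0,0.008,50,0,0,0,0,0,0.008,40,0,0,0,0,0,0.008,25,0,0,0,0,0,0.008,18],
  squeeze=40,
)

```text
t: 16.25
ee_pos: [411.9, 77.1, 16.8]
orientation: [0.812, 3.033, 0.001]
contact_force: [-1.3, -1.4, 7.9]
grip_width: 17.9
```

Call:
jog_arm(
  targets=[0,0,0,0,0,0,10,0,0,0,0,0,0,0,0,0,0,0,0,0,0,0,0,0,0,0,0,0,0,0,0,0,0,0,0],
  squeeze=50,
)

```text
t: 16.75
ee_pos: [411.9, 77.1, 16.8]
orientation: [0.812, 3.033, 0.001]
contact_force: [0.1, -1.3, 8.1]
grip_width: 17.3
```

```bash
python3 cmd.py "0 -.0008 -.0023 .125; 0 0 0 .008"
```

```text
cmd [411.9  77.   16.  150. ] meas [411.9  77.1  16.8] 150.0 w 17.3 t 16.75 F [ 0.1 -1.3  8.1]
```

Call:
jog_arm(
  targets=[0,0,0,0,0,-0.003,0,0,0,0,0,0,-0.015,0,0,0,0,0,0,-0.045,0,0,0,0,0,0,-0.075,0,0,0,0,0,0,-0.09,0],
)

```text
t: 17.25
ee_pos: [411.6, 77.4, 108.2]
orientation: [0.811, 3.033, 0.001]
contact_force: [0.6, 1.0, -2.8]
grip_width: 17.4
```

Call:
jog_arm(
  targets=[0,0,0,-0.01,-0.011,0,0,0,0,0,-0.03,-0.031,0,0,0,0,0,-0.055,-0.057,0,0,0,0,0,-0.08,-0.084,0,0,0,0,0,-0.105,-0.11,0,0],
)

```text
t: 17.75
ee_pos: [447.2, -72.1, 106.4]
orientation: [-0.812, -3.035, 0.0]
contact_force: [0.1, -0.7, -2.4]
grip_width: 17.4
```

Call:
jog_arm(
  targets=[0,0,0,-0.025,-0.026,0,0,0,0,0,-0.05,-0.052,0,0,0,0,0,-0.075,-0.078,0,0,0,0,0,-0.098,-0.102,0,0,0,0,0,-0.11,-0.116,0,0],
)

```text
t: 18.25
ee_pos: [484.5, -229.2, 106.0]
orientation: [-0.817, -3.033, 0.001]
contact_force: [0.7, 0.2, -2.5]
grip_width: 17.7
```

Call:
jog_arm(
  targets=[0,0,0,-0.0053,-0.0047,0,0,0,0,0,-0.0053,-0.0047,0,0,0,0,0,-0.0053,-0.0047,0,0],
)

```text
t: 18.55
ee_pos: [486.8, -231.3, 106.1]
orientation: [-0.81, -3.035, -0.001]
contact_force: [-0.2, 0.3, -1.9]
grip_width: 17.4
```

```bash
python3 cmd.py "0 0 0 -.09; 0 -.105 -.11 0; 0 -.11 -.116 0; 0 -.0053 -.0047 0"; python3 w.py w10.png 90; python3 - <<'E'
from h import *
s,c=shot('wrist','t.png')
X=np.array([-.866,.5,0]);p=np.array([487.3,-232.9,106])
for o,z in((19,105),(19,90),(-19,105)): print(o,z,np.round(proj(c,p+o*X+[0,0,z-106]),1))
print(np.round(proj(c,(487.3,-232.9,23)),1),np.round(proj(c,(437.1,-203.9,47)),1))
E
```

```text
cmd [ 487.3 -232.9  106.   150. ] meas [ 486.8 -231.3  106.1] 150.1 w 17.4 t 18.55 F [-0.2  0.3 -1.9]
18.55 [ 486.8 -231.3  106.1] yaw 150.1 tilt 0.05
brass 279.0 362.6 diam mm 42.4 [ 543.8 -263.8]
brass 278.7 293.1 diam mm 27.0 [ 503.2 -240.7]
brass 279.0 266.5 diam mm 41.4 [ 489.4 -232.6]
brass 229.2 84.7 diam mm 5.5 [ 400.9 -207.2]
brass 296.0 123.5 diam mm 62.9 [ 430.3 -189.7]
well 278.1 360.9 diam 20.1 [ 595.2 -294.1]
well 278.0 323.0 diam 28.4 [ 562.7 -275.6]
well 278.3 212.3 diam 46.2 [ 482.8 -229.3]
well 276.1 143.6 diam 69.1 [ 440.7 -206.8]
19 105 [275.9 241.6]
19 90 [276.1 229.6]
-19 105 [275.9 311.8]
[276.8 219.8] [276.7 141. ]
```

View pics/w10.png

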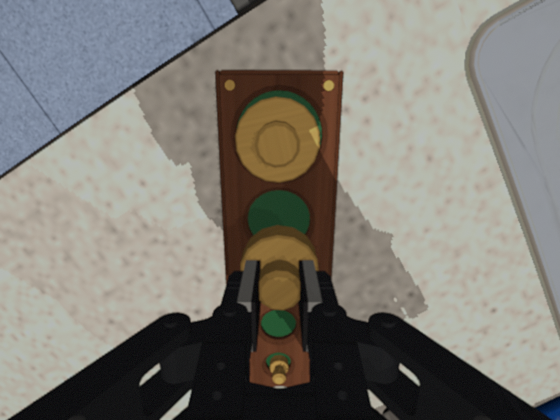

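b is held level at (279,260), with the b well directly below (278,215). I'll lower.

Call:
jog_arm(
  targets=[0,0,0,0,0,0.01,0,0,0,0,0,0,0.03,0,0,0,0,0,0,0.048,0,0,0,0,0,0,0.056,0,0,0,0,0,0,0.056,0],
)

```text
t: 19.15
ee_pos: [486.3, -231.9, 48.8]
orientation: [-0.81, -3.033, -0.001]
contact_force: [0.1, -0.8, -1.4]
grip_width: 17.5
```

Call:
jog_arm(
  targets=[0,0,0,0,0,0.003,0,0,0,0,0,0,0.006,0,0,0,0,0,0,0.009,0,0,0,0,0,0,0.0102,0,0,0,0,0,0,0.0102,0],
)

```text
t: 19.65
ee_pos: [487.1, -232.8, 40.0]
orientation: [0.812, 3.035, -0.0]
contact_force: [-0.0, -1.5, -1.2]
grip_width: 17.4
```

Call:
jog_arm(
  targets=[0,0,0,0,0,0.0007,0,0,0,0,0,0,0.0007,0,0,0,0,0,0,0.0007,0],
)

```text
t: 19.95
ee_pos: [487.1, -232.8, 39.9]
orientation: [0.812, 3.034, -0.001]
contact_force: [-2.9, 0.5, 8.5]
grip_width: 17.5
```

Call:
jog_arm(
  targets=[0,0,0,0,0,-0.0006,0,0,0,0,0,0,-0.0006,15,0,0,0,0,0,-0.0006,25,0,0,0,0,0,-0.0006,40,0,0,0,0,0,-0.0006,40],
)

```text
t: 20.45
ee_pos: [487.1, -232.7, 39.6]
orientation: [0.812, 3.035, 0.0]
contact_force: [-0.3, -0.2, -0.8]
grip_width: 34.3
```

Call:
jog_arm(
  targets=[0,0,0,0,0,-0.005,45,0,0,0,0,0,-0.02,50,0,0,0,0,0,-0.05,50,0,0,0,0,0,-0.085,50,0,0,0,0,0,-0.11,50],
)

```text
t: 20.95
ee_pos: [487.5, -232.5, 152.0]
orientation: [0.811, 3.034, 0.0]
contact_force: [0.6, -0.1, -0.5]
grip_width: 42.7
```

```bash
python3 cmd.py "0 0 0 .056;0 0 0 .0102;0 0 0 .0007;0 0 0 -.0006;0 0 0 -.11"; python3 w.py w11.png 38
```

```text
cmd [ 487.3 -232.9  149.7  150. ] meas [ 487.5 -232.5  152. ] 150.1 w 42.7 t 20.95 F [ 0.6 -0.1 -0.5]
20.95 [ 487.5 -232.5  152. ] yaw 150.1 tilt 0.08
brass 277.0 303.0 diam mm 101.7 [ 564.9 -278.9]
brass 278.3 202.5 diam mm 38.2 [ 485.5 -231.8]
brass 278.5 130.5 diam mm 54.3 [ 437.3 -203.9]
brass 238.2 84.9 diam mm 7.6 [ 395.2 -212.8]
brass 322.0 103.5 diam mm 45.1 [ 436.3 -167. ]
well 279.2 291.6 diam 27.5 [ 564.  -276.2]
well 279.2 251.8 diam 34.5 [ 529.2 -256.1]
well 279.0 200.1 diam 42.6 [ 488.  -232.6]
well 278.1 130.9 diam 64.1 [ 438.5 -205. ]
```

Call:
jog_arm(
  targets=[0,0,0,0.015,0.016,0,50,0,0,0,0.045,0.048,0,50,0,0,0,0.075,0.081,0,50,0,0,0,0.105,0.114,0,50,0,0,0,0.135,0.147,0,50],
)

```text
t: 21.5
ee_pos: [442.9, -36.4, 150.0]
orientation: [0.812, 3.034, 0.0]
contact_force: [1.7, -0.2, -0.1]
grip_width: 42.6
```

Call:
jog_arm(
  targets=[0,0,0,0.03,0.032,0,50,0,0,0,0.06,0.065,0,50,0,0,0,0.09,0.098,0,50,0,0,0,0.12,0.13,0,50,0,0,0,0.135,0.147,0,50],
)

```text
t: 22.0
ee_pos: [398.9, 160.6, 150.3]
orientation: [0.806, 3.036, 0.003]
contact_force: [-0.0, -0.7, 0.7]
grip_width: 42.4
```

Call:
jog_arm(
  targets=[0,0,0,0.007,0.0067,0,50,0,0,0,0.007,0.0067,0,50,0,0,0,0.007,0.0067,0,50],
)

```text
t: 22.3
ee_pos: [397.4, 164.8, 149.6]
orientation: [-0.814, -3.034, 0.002]
contact_force: [0.9, -0.2, 0.3]
grip_width: 43.0
```

```bash
python3 cmd.py "0 .135 .147 0;0 .135 .147 0;0 .007 .0067 0"; python3 w.py w12.png 6.5
```

```text
cmd [397.8 166.  149.7 150. ] meas [397.4 164.8 149.6] 150.0 w 43.0 t 22.3 F [ 0.9 -0.2  0.3]
22.3 [397.4 164.8 149.6] yaw 150.0 tilt 0.06
brass 13.0 386.5 diam mm 45.8 [ 440.5 -203. ]
brass 280.7 193.7 diam mm 28.6 [397.  166.7]
brass 490.7 75.2 diam mm 33.0 [395.6 361. ]
```

View pics/w12.png

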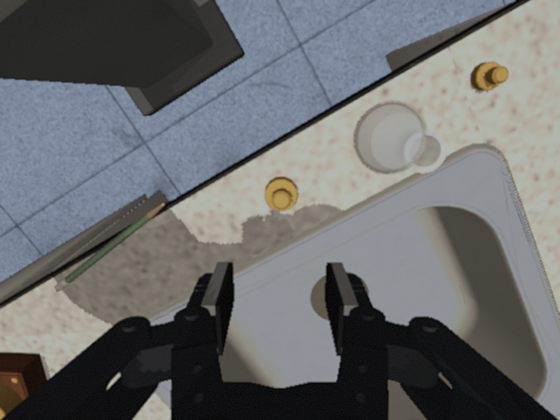

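b is seated at (485.5,-231.8). c is at (281,194), diameter 28.6 mm, which comes out at (397.4,167.9). The flask at (390,137) is about 110 mm away. I'll grasp c.

Call:
jog_arm(
  targets=[0,0,0,0.0013,0.0015,0.03,45,0,0,0,0.0013,0.0015,0.07,45,0,0,0,0.0013,0.0015,0.105,45,0,0,0,0.0013,0.0015,0.125,45,0,0,0,0.0013,0.0015,0.127,45],
)

```text
t: 22.85
ee_pos: [396.0, 166.2, 20.8]
orientation: [-0.814, -3.031, 0.005]
contact_force: [0.6, 0.2, 0.9]
grip_width: 38.4
```

Call:
jog_arm(
  targets=[0,0,0,0,0,0.004,45,0,0,0,0,0,0.0083,45,0,0,0,0,0,0.0083,35,0,0,0,0,0,0.0083,20,0,0,0,0,0,0.0083,14],
  squeeze=30,
)

```text
t: 23.35
ee_pos: [397.3, 168.0, 15.1]
orientation: [0.812, 3.034, 0.001]
contact_force: [-0.2, -0.8, 5.1]
grip_width: 14.3
```

Call:
jog_arm(
  targets=[0,0,0,0,0,0,5,0,0,0,0,0,0,0,0,0,0,0,0,0,0,0,0,0,0,0,0,0,0,0,0,0,0,0,0],
  squeeze=40,
)

```text
t: 23.85
ee_pos: [397.3, 168.1, 15.1]
orientation: [0.812, 3.034, 0.001]
contact_force: [-1.0, -1.3, 6.9]
grip_width: 13.8
```

```bash
python3 cmd.py "0 .0013 .0015 .127; 0 0 0 .0083" "397.4 167.9 110 150; 528.2 -256.4 110 150"
```

```text
cmd [397.4 168.   14.4 150. ] meas [397.3 168.1  15.1] 150.0 w 13.8 t 23.85 F [-1.  -1.3  6.9]
  rz 0.0 [-0.     -0.0001 -0.0956]
  rz 0.0 [-0.1085 -0.1007  0.    ]
  rz 0.0 [-0.1085 -0.1007  0.    ]
  rz 0.0 [-0.1085 -0.1007  0.    ]
```

Call:
jog_arm(
  targets=[0,0,0,0,0,-0.003,0,0,0,0,0,0,-0.015,0,0,0,0,0,0,-0.045,0,0,0,0,0,0,-0.075,0,0,0,0,0,0,-0.09,0],
)

```text
t: 24.35
ee_pos: [397.1, 168.4, 106.6]
orientation: [0.811, 3.034, 0.002]
contact_force: [0.0, 0.5, -0.6]
grip_width: 13.9
```

Call:
jog_arm(
  targets=[0,0,0,-0.015,-0.0139,0,0,0,0,0,-0.04,-0.0371,0,0,0,0,0,-0.07,-0.0649,0,0,0,0,0,-0.1,-0.0928,0,0,0,0,0,-0.13,-0.1206,0,0],
)

```text
t: 24.85
ee_pos: [449.4, -2.9, 104.8]
orientation: [0.811, 3.035, 0.0]
contact_force: [1.1, -0.2, -1.1]
grip_width: 13.7
```

Call:
jog_arm(
  targets=[0,0,0,-0.03,-0.0278,0,0,0,0,0,-0.06,-0.0557,0,0,0,0,0,-0.09,-0.0835,0,0,0,0,0,-0.12,-0.111,0,0,0,0,0,-0.145,-0.1345,0,0],
)

```text
t: 25.35
ee_pos: [507.7, -192.7, 104.6]
orientation: [-0.814, -3.034, 0.0]
contact_force: [0.7, 1.6, -0.9]
grip_width: 13.8
```

Call:
jog_arm(
  targets=[0,0,0,-0.022,-0.0204,0,0,0,0,0,-0.04,-0.0371,0,0,0,0,0,-0.0505,-0.0469,0,0,0,0,0,-0.0505,-0.0469,0,0,0,0,0,-0.0505,-0.0469,0,0],
)

```text
t: 25.85
ee_pos: [527.7, -254.9, 104.4]
orientation: [-0.811, -3.035, -0.001]
contact_force: [0.3, 0.4, -0.6]
grip_width: 14.1
```

```bash
python3 cmd.py "0 0 0 -.09; 0 -.13 -.1206 0; 0 -.145 -.1345 0; 0 -.0505 -.0469 0"; cat > g.py <<'E'
import sys,json
from h import *
# predicted vs seen rim rows of the held weight: radius, body height
r,h=map(float,sys.argv[1:3]);d=json.load(open('cmd.json'));s,c=shot('wrist','g.png')
X=np.array([-.866,.5,0]);p=np.array(d[:3])
for o,z in((r,-1),(r,-1-h)): print('pred rim',np.round(proj(c,p+o*X+[0,0,z]),1))
im=cv2.cvtColor(c['color'],cv2.COLOR_RGB2HSV);m=cv2.inRange(im,(11,120,60),(28,255,255))
k,l,st,ce=cv2.connectedComponentsWithStats(m)
for i in range(1,k):
    if st[i,4]>60: print('blob',st[i].tolist())
E
python3 g.py 14.5 13; python3 w.py w13.png 31
```

```text
cmd [ 528.3 -256.3  104.4  150. ] meas [ 527.7 -254.9  104.4] 150.1 w 14.1 t 25.85 F [ 0.3  0.4 -0.6]
pred rim [276.7 250.5]
pred rim [276.9 239.5]
blob [231, 2, 92, 100, 7208]
blob [233, 121, 10, 21, 69]
blob [247, 121, 62, 63, 2998]
blob [252, 238, 57, 99, 2819]
25.9 [ 527.7 -254.4  104.5] yaw 150.1 tilt 0.06
brass 278.6 327.7 diam mm 26.9 [ 601.4 -296.8]
brass 279.0 292.0 diam mm 27.7 [ 574.4 -281. ]
brass 279.0 258.5 diam mm 34.2 [ 551.  -267.5]
brass 276.7 152.9 diam mm 40.0 [ 485.8 -231.9]
brass 307.1 86.2 diam mm 120.0 [ 460.1 -195.9]
well 277.6 218.5 diam 34.8 [ 527.  -254.9]
well 277.2 152.1 diam 43.7 [ 486.6 -232. ]
well 277.7 53.7 diam 65.5 [ 434.8 -201.8]
```

c is held exactly as predicted (rim at row 238, predicted 239.5). I'll lower it and release.

Call:
jog_arm(
  targets=[0,0,0,0,0,0.01,0,0,0,0,0,0,0.03,0,0,0,0,0,0,0.048,0,0,0,0,0,0,0.056,0,0,0,0,0,0,0.056,0],
)

```text
t: 26.45
ee_pos: [527.3, -255.2, 47.2]
orientation: [-0.81, -3.033, -0.001]
contact_force: [0.1, -0.5, -1.3]
grip_width: 13.7
```

Call:
jog_arm(
  targets=[0,0,0,0,0,0.003,0,0,0,0,0,0,0.006,0,0,0,0,0,0,0.009,0,0,0,0,0,0,0.0102,0,0,0,0,0,0,0.0102,0],
)

```text
t: 26.95
ee_pos: [528.1, -256.2, 38.3]
orientation: [0.812, 3.035, -0.0]
contact_force: [0.1, 0.5, -0.8]
grip_width: 13.6
```

Call:
jog_arm(
  targets=[0,0,0,0,0,0.0008,0,0,0,0,0,0,0.0008,0,0,0,0,0,0,0.0008,0],
)

```text
t: 27.25
ee_pos: [528.1, -256.2, 38.2]
orientation: [0.812, 3.034, -0.001]
contact_force: [-2.4, 0.4, 6.9]
grip_width: 13.8
```

Call:
jog_arm(
  targets=[0,0,0,0,0,-0.0006,0,0,0,0,0,0,-0.0006,12,0,0,0,0,0,-0.0006,22,0,0,0,0,0,-0.0006,35,0,0,0,0,0,-0.0006,35],
)

```text
t: 27.75
ee_pos: [528.0, -256.1, 37.9]
orientation: [-0.812, -3.035, -0.0]
contact_force: [-0.4, -0.1, 0.5]
grip_width: 30.0
```

Call:
jog_arm(
  targets=[0,0,0,0,0,-0.005,40,0,0,0,0,0,-0.02,40,0,0,0,0,0,-0.05,40,0,0,0,0,0,-0.085,40,0,0,0,0,0,-0.112,40],
)

```text
t: 28.25
ee_pos: [528.5, -255.8, 153.1]
orientation: [0.811, 3.033, 0.0]
contact_force: [0.7, 0.9, 0.4]
grip_width: 34.1
```

```bash
python3 cmd.py "0 0 0 .056;0 0 0 .0102;0 0 0 .0008;0 0 0 -.0006;0 0 0 -.112" "394 358 150 150"; python3 w.py w14.png 33
```

```text
cmd [ 528.3 -256.3  150.   150. ] meas [ 528.5 -255.8  153.1] 150.1 w 34.1 t 28.25 F [0.7 0.9 0.4]
  rz 0.0 [ 0.1059  0.1162 -0.    ]
  rz 0.0 [ 0.1059  0.1162 -0.    ]
  rz 0.0 [ 0.1059  0.1162 -0.    ]
  rz 0.0 [ 0.1059  0.1162 -0.    ]
28.25 [ 528.5 -255.8  153.1] yaw 150.1 tilt 0.11
brass 264.0 279.5 diam mm 53.8 [ 583.2 -302.2]
brass 278.3 203.5 diam mm 29.2 [ 529.1 -256.5]
brass 278.2 141.6 diam mm 40.2 [ 486.  -231.8]
brass 236.0 12.5 diam mm 9.3 [ 394.6 -212.8]
brass 311.6 72.3 diam mm 115.5 [ 455. -186.]
well 278.8 281.2 diam 19.1 [ 596.1 -294.7]
well 278.8 242.6 diam 27.2 [ 562.9 -275.6]
well 278.8 200.0 diam 33.2 [ 529.2 -256.2]
well 278.6 140.9 diam 44.5 [ 486.8 -231.9]
well 279.4 59.8 diam 64.4 [ 435.3 -201.6]
```

Call:
jog_arm(
  targets=[0,0,0,0.012,0.013,0,40,0,0,0,0.038,0.042,0,40,0,0,0,0.067,0.073,0,40,0,0,0,0.096,0.105,0,40,0,0,0,0.125,0.137,0,40],
)

```text
t: 28.8
ee_pos: [486.8, -72.7, 150.2]
orientation: [-0.811, -3.035, -0.0]
contact_force: [1.3, 0.9, 0.9]
grip_width: 34.2
```

Call:
jog_arm(
  targets=[0,0,0,0.029,0.0318,0,40,0,0,0,0.058,0.0636,0,40,0,0,0,0.087,0.0954,0,40,0,0,0,0.116,0.1272,0,40,0,0,0,0.145,0.159,0,40],
)

```text
t: 29.3
ee_pos: [440.3, 137.1, 150.2]
orientation: [-0.811, -3.035, 0.0]
contact_force: [0.6, 0.2, 0.9]
grip_width: 34.1
```

Call:
jog_arm(
  targets=[0,0,0,0.029,0.0318,0,40,0,0,0,0.057,0.0625,0,40,0,0,0,0.083,0.091,0,40,0,0,0,0.105,0.115,0,40,0,0,0,0.12,0.132,0,40],
)

```text
t: 29.8
ee_pos: [401.6, 312.3, 150.3]
orientation: [-0.807, -3.035, -0.001]
contact_force: [0.3, 0.1, -0.1]
grip_width: 34.1
```

Call:
jog_arm(
  targets=[0,0,0,0.012,0.013,0,40,0,0,0,0.024,0.027,0,40,0,0,0,0.033,0.0367,0,40,0,0,0,0.033,0.0367,0,40,0,0,0,0.033,0.0367,0,40],
)

```text
t: 30.3
ee_pos: [393.3, 357.1, 149.9]
orientation: [-0.811, -3.035, 0.001]
contact_force: [-0.4, -0.1, 0.0]
grip_width: 34.0
```

```bash
python3 cmd.py "0 .125 .137 0;0 .145 .159 0;0 .12 .132 0;0 .033 .0367 0"; python3 w.py w15.png 5.5
```

```text
cmd [394.3 357.6 150.  150. ] meas [393.3 357.1 149.9] 150.1 w 34.0 t 30.3 F [-0.4 -0.1  0. ]
30.3 [393.3 357.1 149.9] yaw 150.1 tilt 0.05
brass 280.0 196.0 diam mm 21.4 [394.8 357.3]
```

View pics/w15.png

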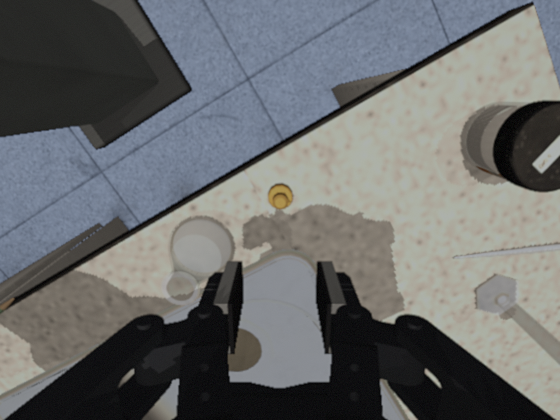

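c is seated at (529,-256.5). d is at (280,196), diameter 21.4 mm. The flask, based at (201,248), is 72 mm to the side and clear of the fingers. I'll grasp d.

Call:
jog_arm(
  targets=[0,0,0,-0.0012,0.0009,0.03,40,0,0,0,-0.0012,0.0009,0.07,40,0,0,0,-0.0012,0.0009,0.105,40,0,0,0,-0.0012,0.0009,0.125,40,0,0,0,-0.0012,0.0009,0.128,40],
)

```text
t: 30.85
ee_pos: [394.5, 355.6, 19.9]
orientation: [-0.813, -3.033, 0.006]
contact_force: [0.2, 0.7, -0.3]
grip_width: 34.5
```

Call:
jog_arm(
  targets=[0,0,0,0,0,0.005,40,0,0,0,0,0,0.0097,40,0,0,0,0,0,0.0097,30,0,0,0,0,0,0.0097,16,0,0,0,0,0,0.0097,12],
  squeeze=30,
)

```text
t: 31.35
ee_pos: [395.4, 358.1, 13.0]
orientation: [0.812, 3.034, 0.001]
contact_force: [1.0, -0.1, 2.3]
grip_width: 11.2
```

Call:
jog_arm(
  targets=[0,0,0,0,0,0,5,0,0,0,0,0,0,0,0,0,0,0,0,0,0,0,0,0,0,0,0,0,0,0,0,0,0,0,0],
  squeeze=35,
)

```text
t: 31.85
ee_pos: [395.4, 358.1, 12.9]
orientation: [0.812, 3.034, 0.001]
contact_force: [-0.1, -0.6, 7.2]
grip_width: 11.2
```

```bash
python3 cmd.py "0 -.0012 .0009 .128; 0 0 0 .0097" "395.8 357.8 120 150; 561.8 -275.8 120 150"
```

```text
cmd [395.8 357.8  12.3 150. ] meas [395.4 358.1  12.9] 150.0 w 11.2 t 31.85 F [-0.1 -0.6  7.2]
  rz 0.0 [-0.      0.     -0.1077]
  rz 0.0 [-0.1151 -0.1164  0.    ]
  rz 0.0 [-0.1151 -0.1164  0.    ]
  rz 0.0 [-0.1151 -0.1164  0.    ]
  rz 0.0 [-0.1151 -0.1164  0.    ]
```

Call:
jog_arm(
  targets=[0,0,0,0,0,-0.003,0,0,0,0,0,0,-0.018,0,0,0,0,0,0,-0.053,0,0,0,0,0,0,-0.095,0,0,0,0,0,0,-0.12,0],
)

```text
t: 32.35
ee_pos: [395.1, 358.6, 135.0]
orientation: [0.811, 3.034, 0.003]
contact_force: [0.9, 0.1, -1.1]
grip_width: 10.9
```

Call:
jog_arm(
  targets=[0,0,0,-0.013,-0.0131,0,0,0,0,0,-0.04,-0.0404,0,0,0,0,0,-0.07,-0.0707,0,0,0,0,0,-0.1,-0.1011,0,0,0,0,0,-0.13,-0.1314,0,0],
)

```text
t: 32.85
ee_pos: [442.2, 177.6, 132.5]
orientation: [0.811, 3.035, 0.0]
contact_force: [0.6, -0.4, -0.6]
grip_width: 10.8
```

Call:
jog_arm(
  targets=[0,0,0,-0.03,-0.0303,0,0,0,0,0,-0.06,-0.0606,0,0,0,0,0,-0.09,-0.091,0,0,0,0,0,-0.12,-0.1213,0,0,0,0,0,-0.15,-0.1516,0,0],
)

```text
t: 33.35
ee_pos: [496.5, -28.9, 132.5]
orientation: [0.812, 3.035, 0.0]
contact_force: [1.0, -0.4, -0.9]
grip_width: 10.7
```

Call:
jog_arm(
  targets=[0,0,0,-0.03,-0.0303,0,0,0,0,0,-0.06,-0.0606,0,0,0,0,0,-0.088,-0.0889,0,0,0,0,0,-0.112,-0.1132,0,0,0,0,0,-0.13,-0.1314,0,0],
)

```text
t: 33.85
ee_pos: [543.2, -208.7, 132.1]
orientation: [-0.815, -3.034, 0.001]
contact_force: [-0.1, 0.8, -0.4]
grip_width: 10.9
```

Call:
jog_arm(
  targets=[0,0,0,-0.02,-0.0202,0.008,0,0,0,0,-0.04,-0.0405,0.016,0,0,0,0,-0.0505,-0.0511,0.024,0,0,0,0,-0.0505,-0.0511,0.028,0,0,0,0,-0.0505,-0.0511,0.028,0],
)

```text
t: 34.35
ee_pos: [561.1, -273.8, 103.6]
orientation: [-0.81, -3.034, -0.002]
contact_force: [-0.2, 0.3, -0.2]
grip_width: 11.0
```

```bash
python3 cmd.py "0 0 0 -.12; 0 -.13 -.1314 0; 0 -.15 -.1516 0; 0 -.13 -.1314 0; 0 -.0505 -.0511 .028" "561.8 -275.8 104 150"; python3 g.py 11 11; python3 w.py w16.png 34
```

```text
cmd [ 561.8 -275.6  104.3  150. ] meas [ 561.1 -273.8  103.6] 150.1 w 11.0 t 34.35 F [-0.2  0.3 -0.2]
  rz 0.0 [-0.0001 -0.0002  0.0003]
pred rim [276.3 258.7]
pred rim [276.5 248.8]
blob [236, 0, 83, 34, 2001]
blob [245, 53, 65, 69, 3493]
blob [313, 81, 13, 21, 66]
blob [255, 146, 46, 48, 1712]
blob [259, 245, 42, 55, 1439]
34.4 [ 561.4 -273.4  104.2] yaw 150.1 tilt 0.09
brass 279.0 288.0 diam mm 20.0 [ 603.5 -297.3]
brass 278.6 260.9 diam mm 22.3 [ 584.7 -286.8]
brass 276.5 169.2 diam mm 29.3 [ 528.  -255.8]
brass 275.6 87.1 diam mm 42.9 [ 484.9 -231.6]
brass 332.0 79.5 diam mm 101.7 [ 497.7 -200.5]
brass 276.0 0.5 diam mm 53.0 [ 445.3 -208.4]
well 277.0 220.6 diam 27.1 [ 561.8 -274.9]
well 276.9 166.5 diam 34.6 [ 528.4 -255.8]
well 276.7 88.2 diam 47.6 [ 485.5 -231.2]
well 276.7 -13.7 diam 66.5 [ 436.7 -203.1]
```

Call:
jog_arm(
  targets=[0,0,0,0,0,0.01,0,0,0,0,0,0,0.03,0,0,0,0,0,0,0.048,0,0,0,0,0,0,0.056,0,0,0,0,0,0,0.058,0],
)

```text
t: 34.95
ee_pos: [561.1, -274.6, 45.4]
orientation: [-0.81, -3.034, -0.001]
contact_force: [0.4, -0.6, -0.6]
grip_width: 10.5
```

Call:
jog_arm(
  targets=[0,0,0,0,0,0.003,0,0,0,0,0,0,0.006,0,0,0,0,0,0,0.009,0,0,0,0,0,0,0.0105,0,0,0,0,0,0,0.0105,0],
)

```text
t: 35.45
ee_pos: [561.7, -275.5, 36.1]
orientation: [0.812, 3.034, -0.0]
contact_force: [-0.4, 0.6, 1.3]
grip_width: 10.9
```

Call:
jog_arm(
  targets=[0,0,0,0,0,0.0008,0,0,0,0,0,0,0.0008,0,0,0,0,0,0,0.0008,0],
)

```text
t: 35.75
ee_pos: [561.8, -275.6, 35.9]
orientation: [0.812, 3.034, -0.001]
contact_force: [-3.3, -0.1, 8.8]
grip_width: 10.6
```

Contact at the floor height (foot 35.9-12.9 = 23.0). I'll release, retreat to where the whole block is visible, and check.

Call:
jog_arm(
  targets=[0,0,0,0,0,-0.0006,0,0,0,0,0,0,-0.0006,12,0,0,0,0,0,-0.0006,20,0,0,0,0,0,-0.0006,35,0,0,0,0,0,-0.0006,35],
)

```text
t: 36.25
ee_pos: [561.5, -275.3, 35.4]
orientation: [-0.812, -3.035, -0.0]
contact_force: [0.6, 0.1, 0.0]
grip_width: 29.5
```

Call:
jog_arm(
  targets=[0,0,0,0,0,-0.005,40,0,0,0,0,0,-0.02,40,0,0,0,0,0,-0.05,40,0,0,0,0,0,-0.085,40,0,0,0,0,0,-0.125,40],
)

```text
t: 36.75
ee_pos: [561.2, -275.0, 162.5]
orientation: [-0.811, -3.034, -0.001]
contact_force: [0.3, -0.4, -0.5]
grip_width: 34.5
```

Call:
jog_arm(
  targets=[0,0,0,-0.01,0,-0.04,40,0,0,0,-0.02,0,-0.08,40,0,0,0,-0.03,0,-0.1,40,0,0,0,-0.03,0,-0.1,40,0,0,0,-0.03,0,-0.1,40],
)

```text
t: 37.25
ee_pos: [587.5, -290.1, 261.4]
orientation: [0.811, 3.034, -0.0]
contact_force: [-0.3, 0.5, 0.1]
grip_width: 34.3
```

```bash
python3 cmd.py "0 0 0 .058;0 0 0 .0105; 0 0 0 .0008; 0 0 0 -.0006; 0 0 0 -.125; 0 -.03 0 -.1"; python3 w.py w17.png 34; python3 - <<'E'
import cv2
from h import *
cv2.imwrite('pics/w17c.png',cv2.resize(cv2.imread('pics/w17.png')[0:270,180:380],None,fx=2.2,fy=2.2,interpolation=cv2.INTER_CUBIC))
s,c=shot('side','side9.png');print('flask side expected ~',proj(c,(391,278,0)))
s,c=shot('scene','scene9.png')
a=cv2.imread('pics/scene0.png').astype(int);b=cv2.imread('pics/scene9.png').astype(int)
print('flask diff',np.abs(a-b)[275:318,195:230].mean())
a=cv2.imread('pics/side0.png').astype(int);b=cv2.imread('pics/side9.png').astype(int)
print('flask diff side',np.abs(a-b)[238:278,240:272].mean())
E
```

```text
cmd [ 587.8 -290.6  260.6  150. ] meas [ 587.5 -290.1  261.4] 150.1 w 34.3 t 37.25 F [-0.3  0.5  0.1]
37.25 [ 587.5 -290.1  261.4] yaw 150.1 tilt 0.05
brass 256.5 186.0 diam mm 23.1 [ 586.5 -318.4]
brass 279.5 180.6 diam mm 14.8 [ 594. -293.]
brass 278.5 146.0 diam mm 22.2 [ 560.2 -274.8]
brass 278.7 109.6 diam mm 30.4 [ 527.4 -255.6]
brass 277.9 59.0 diam mm 44.0 [ 484.3 -231.8]
brass 311.0 45.0 diam mm 99.5 [ 489.5 -196.7]
brass 278.5 1.0 diam mm 57.2 [ 439.3 -205.1]
well 278.6 145.4 diam 27.3 [ 561.  -275.1]
well 279.0 108.9 diam 35.8 [ 527.3 -255.2]
well 278.8 60.2 diam 49.5 [ 484.8 -231. ]
flask side expected ~ (np.float64(256.23056649624345), np.float64(274.54571386561224))
flask diff 2.302325581395349
flask diff side 3.21484375
```

View pics/w17c.png

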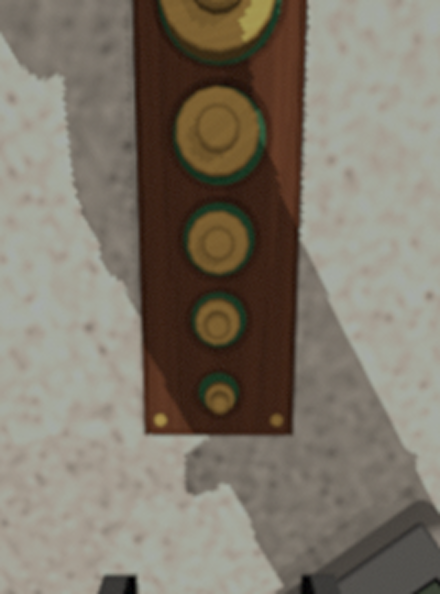

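```bash
python3 - <<'E'
from h import *
s,c=shot('wrist','fin.png')
T=np.eye(4);T[:3,:3]=np.c_[[-.866,.5,0],[.5,.866,0],[0,0,-1]];T[:3,3]=[587.8,-290.6,260.6]
W=T@np.array(c['T_tool_cam']);c['O']=W[:3,3];c['A']=W[:3,:3]
im=cv2.cvtColor(c['color'],cv2.COLOR_RGB2HSV);m=cv2.inRange(im,(11,120,60),(28,255,255))
k,l,st,ce=cv2.connectedComponentsWithStats(m)
for i in range(1,k):
    if st[i,4]>40 and abs(ce[i,0]-279)<12: print(st[i].tolist(),ce[i].round(1))
X=np.array([-.866,.5,0]);w=np.array([593.8,-294.4,0])
th=np.linspace(0,6.28,60)
for t in(0,-1.5,-3):
    P=[]
    for r,z in((7.5,23),(7.5,31),(5.25,39),(3,43.5)):
        P+=[proj(c,w+t*X+[r*np.cos(a),r*np.sin(a),z]) for a in th]
    P=np.array(P);print(t,P.min(0).round(1),P.max(0).round(1))
g=cv2.inRange(im,(40,60,20),(85,255,200));ys,xs=np.where(g[160:200,260:300]);print('felt rows',ys.min()+160,ys.max()+160,'cols',xs.min()+260,xs.max()+260)
for z,r in((23,10.5),):print([np.round(proj(c,w+q*X+[0,0,z]),1).tolist() for q in(r,-r)])
E
```

```text
[253, 0, 53, 26, 1037] [279.2  10.5]
[260, 40, 39, 42, 1235] [278.9  60.5]
[266, 97, 28, 29, 632] [279.2 111.3]
[269, 137, 21, 22, 339] [279.  147.5]
[274, 176, 13, 15, 158] [280.  182.5]
0 [271.9 172.2] [285.3 186.7]
-1.5 [271.9 173.5] [285.3 188. ]
-3 [271.9 174.8] [285.3 189.3]
felt rows 171 183 cols 271 288
[[278.6, 169.6], [278.6, 187.5]]
```

All five check out and the flask region is unchanged in both fixed views. Handing in.

```bash
python3 -c "
from station import robot
print(robot.hand_in())"
```

```text
the job is handed in; nothing more can be done
None
```

I put all five weights back in their own wells, the largest at the large-well end, and handed the job in at about 37 s of the 120 s allowed. The hand-in reports no verdict.

- **Placing:** I gripped each weight by its knob and lowered it to within about 1 mm of the felt. For a, b, c and d I felt the floor contact before opening the fingers, with the foot at about 23 mm. For e, I reckoned the same foot height from the arm's position, because its contact force was only 0.8 N.
- **Last look from above:** All five stand upright inside their wells. b, c and d are within about 2 mm of centre.
- **Off centre:** e sits against its well wall, about 3 mm off centre towards the block's small end. I estimate a is 2–3 mm off in the same direction, from an earlier picture, because it was cut off at the edge of the last one. Both are within the 8 mm allowed.
- **Flask:** It looks the same as at the start in both fixed cameras.
- **Arm:** At hand-in it was about 260 mm above the bench, touching nothing.
- **What disagreed:** Pose readings wandered 1–2 mm from the commanded pose, so I steered by the commanded one. My first estimate of a's position was about 2.5 mm out, and I corrected for it before lowering.

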